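# Seat the antenna handset in the test nest

### The job

Take the handset with the stub antenna out of the tray and lay it flat on the dark mat, let go, then take it again by its antenna end and lower it into the test nest, antenna sticking out of the open end. Keep hold of it until it lies down on the nest's floor, then let go so that it stays there flat and fully home. Leave the plain phone in the tray where it is.

Things in the scene. Friction and masses are not known exactly. Their poses are not given: they have to be found in the camera images.
- handset: Thick grey handset, 124 (x) x 56 (y) x 24 mm, 0.10-0.16 kg, balanced mid-length, 12 keys on top. Origin: centre of underside; x points to its head, where a stub antenna (12 mm thick, at y +16 mm) sticks out 28 mm more. Lies in a tray cell, head away from the robot. Cell walls leave free only the 50 mm at its foot: grip there across the width, 34 mm from the middle, lift straight up 50 mm.
- phone: Bystander to leave alone: plain thin black phone, no antenna, 146 x 62 x 10 mm, origin centre of underside, in the other cell (132 mm away) of the fixed black tray. Both devices lie 18 mm above the bench. Cell walls, 50 mm high, stand 35 mm either side of the cell's middle line, from 6 mm (+-5) footward of a device's middle to past its head; at the foot only the rib beneath rises above 12 mm.
- mat: Fixed dark rubber mat, 220 (x) x 140 (y) x 3 mm, on the bench between tray and nest. Origin: centre of its underside, on the bench top. Its x points roughly away from the robot. Free place to lay the handset and change the grip.
- nest: Fixed nest, white on an 8 mm metal plate. Origin: bench top, under the middle of a centred seated handset; +x is where the handset's head points. Floor rib 18 mm high, 40 wide. Walls 50 mm high: sides at y +-35 mm, up to x +6; foot wall at x -70. Beyond x +6 the sides are free for fingers: hold the handset 34 mm headward of its middle. End stop at x +70, y -22 to -2, 34 mm high.
There are look-alikes about, which are no part of the job. Several things have the shape of the handset; the one meant has the colours described above. There is more than one size of the nest; the one meant has the size given above.

How it is judged:
By the outcome, as a careful person would: the job done as asked, in the order asked, and still so for the second after the job is handed in, with the robot touching nothing.
It also fails if it takes over 54 s, if anything falls off the work surface, if the arm or the gripper's body presses on something with over 40 N, if the wrist force passes 120 N, or if a joint passes its speed limit or range.

### The arm

A 6-joint arm with a two-finger parallel gripper is mounted at the origin on the work surface. World frame = base frame: x ahead of the robot, y to its left, z up, the work surface at z = 0. Lengths are in m, angles in rad, forces in N, time in s.
With the tool pointing down it reaches from about 0.4 to 0.825 m from the base axis. Payload 7 kg.
Tool frame: the origin (TCP) lies on the centre line of the jaws, within the pads' length; the fingertips stand 22 mm ahead of it and the grasp point (between the pads) lies 3 mm ahead of it; z points along the fingers, y is the line along which they close (so a half turn about z gives the same grasp; the last joint's range is limited). The gripper opens to 88 mm and grips with 3 to 60 N. Pads are 19 mm wide; open, the fingers measure 130 mm over their backs; the gripper's body (78 mm by 193 mm) begins 47 mm behind the grasp point.
Start: joints at [1.468, 0.359, 0.012, 0, -1.224, -0.288], TCP at [0.257, 0.624, 0.249] pointing down, gripper open.
Joint ranges: [-3.07, 3.07], [-1.43, 2.12], [-1.02, 1.25], [-3.03, 1.67], [-3.05, -0], [-3.03, 3.03]. Speed limits (rad/s): [2.39, 2.39, 3.01, 3.14, 3.14, 3.14].

### API

Orientations are given as [roll, pitch, yaw] about the fixed x, y, z axes, in that order (R = Rz(yaw) Ry(pitch) Rx(roll)).
In Python, from station import monitor, viewer, order gives the robot as it stands. The module is installed in compiled form; this text tells all that it offers.
- The arm moves only by the tool servo_tool, never from a script. Its argument "targets" is a list of rows, each an object with "angular": the turn, a rotation vector about the tool's x, y, z in degrees, a list of three; "xyz": the shift along the tool's x, y, z in cm, a list of three; "claw": the finger opening in cm, from 0 to 8.76. A call has 1 to 20 rows; each row shifts and turns the commanded pose from where the row before left it, along the tool's axes as they then stand; what a row does not reach is not made up. A row lasts 1/10 s, in which the tool goes at most 50 mm and 8.59 degrees, less where a joint would pass 70% of its speed; a pose out of reach is approached as far as the arm can. A call is refused whole if a number of a shift passes 5 or a number of a turn 8.59, either way. A call with a gripper value outside its range is refused whole. The fingers move at their own pace and stop on an object; "force" is the grip in N (left out, the last holds). Time passes only in rows, so rows that do not move let the fingers close. It gives the time, the measured TCP pose, the force, the opening and the grip force at its end, in the units of the state.
- monitor.get_state(): the state, without advancing time (a new reading comes with each control period).
- viewer.grab_frame(name): name is "scene" or "side" or "wrist"; returns a dict with "color" (400x640x3 uint8, blue, green, red), "fovy" (degrees; the focal length in pixels is half the picture's height over the tangent of half this angle, whatever the lens; pixels are square), "cx", "cy" (the principal point, pixels), "R" (3x3) and "t" (3): a world point X has camera coordinates R X + t. Camera axes: x right, y down, z forward; pixel columns grow to the right and rows downward; lengths in m; the calibration is good to about 2 mm. The wrist camera is an equidistant fisheye: a pixel r from the principal point sees the ray r / f radians off the axis. A picture is of the moment at which its call begins. There is no depth.
- order.job_done(): hands the job in; it is judged then, once.
The state is a dict: "t": time; "q": joint angles; "qd": joint speeds; "joint_efforts": joint torques, N m; "eef_pos": TCP position; "ee_rot": TCP orientation; "force": force on the tool from outside, world axes, zero at the start; "moment": the same for the moment, N m; "width": finger opening in m; "gripper_force": force on a finger pad.
Only numpy, scipy, OpenCV 4.12 (cv2) and the standard library are available. Lean on these libraries where they do the work, as an engineer would, in place of code of your own. Each camera call takes 0.05 s, during which the arm holds its last target. There are 200 camera calls.

## Working session

There is one attempt and no reset: what is moved stays moved. The work goes in short steps, Python scripts to look and compute and a tool call to move; the robot and the scene stay as the last step left them, time stands still between calls to the robot, and variables do not carry over. Pictures are saved under pics/ and viewed, at most 12 in all, crops included, and the job is handed in when it is done.

Besides the shell and the picture viewer there is one more tool, called as name([rows], argument=value, ...), one row to a line, values as JSON. servo_tool: Moves the arm, as the interface text tells. Its arguments: {"type":"object","properties":{"targets":{"type":"array"},"force":{"type":"number"}},"required":["targets"]}

```bash
mkdir -p pics
python3 - <<'E'
from station import monitor, viewer
import cv2, pickle
s=monitor.get_state(); print({k:s[k] for k in('t','eef_pos','ee_rot','force','width')})
for n in("scene","side","wrist"):
    f=viewer.grab_frame(n); pickle.dump(f,open(f'pics/{n}0.pkl','wb')); cv2.imwrite(f'pics/{n}0.png',f['color'])
    print(n,f['fovy'],f['cx'],f['cy'],f['R'],f['t'])
E
```

```text
{'t': 0.0, 'eef_pos': array([0.25696889, 0.62369989, 0.24765302]), 'ee_rot': array([ 3.13999227e+00, -1.22434131e-04, -3.90912069e-01]), 'force': array([ 0.34673255, -0.69511264,  0.22844601]), 'width': 0.08745089283909718}
scene 54.01260153913327 317.6141171165251 200.28971721693543 [[ 0.375197    0.92693606 -0.00409384]
 [ 0.62568002 -0.25651089 -0.73669985]
 [-0.68392377  0.27384614 -0.67620749]] [-0.18658529 -0.29394562  1.78515457]
side 57.433261045408926 313.68560970540733 201.49213107925584 [[ 0.98528736 -0.17069355  0.00851699]
 [-0.12286221 -0.74207238 -0.65896393]
 [ 0.11880111  0.64822241 -0.75212632]] [-0.51561679  0.08980563  1.38713809]
wrist 65.70646984690485 322.7338619298412 199.3347884857087 [[-0.38016501 -0.92491282  0.00329127]
 [-0.89104832  0.36719528  0.26683424]
 [-0.24800695  0.09850836 -0.96373682]] [ 0.67181959 -0.03457887  0.39106251]
```

View pics/scene0.png

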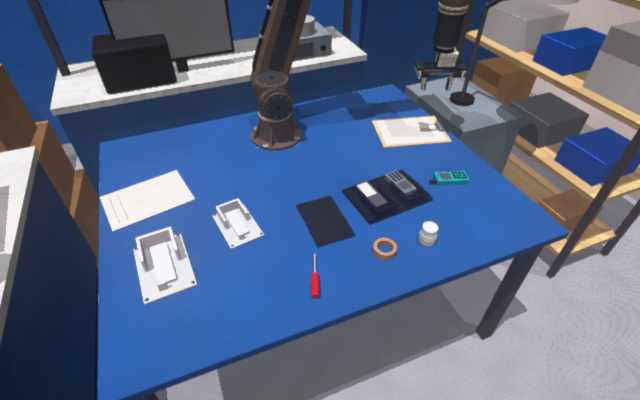

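View pics/side0.png

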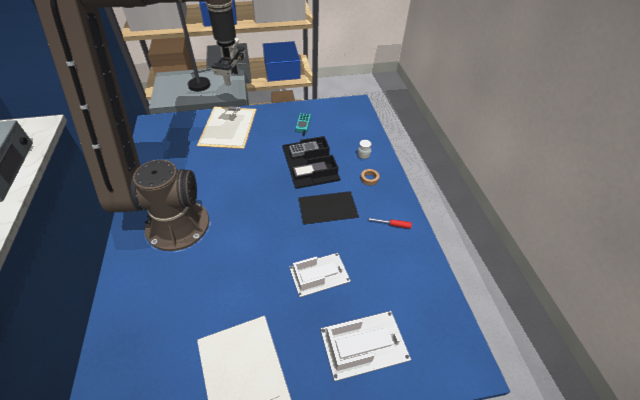

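The scene view shows the tray at about (388,195), with the grey handset in the cell at (402,183). The mat is at (325,220), the small nest at (238,221) and the big nest at (163,262). I'll enlarge the relevant regions and measure.

```bash
cat > h.py <<'E'
import numpy as np, cv2, pickle
def load(n): return pickle.load(open(f'pics/{n}.pkl','rb'))
def foc(f): return 200/np.tan(np.radians(f['fovy'])/2)
def ray(f,u,v,fish=False):
    d=np.array([u-f['cx'],v-f['cy']])/foc(f)
    if fish:
        r=np.hypot(*d); c=np.r_[d/max(r,1e-9)*np.sin(r),np.cos(r)]
    else: c=np.r_[d,1]
    R=np.array(f['R']); return -R.T@np.array(f['t']), R.T@c
def onz(f,u,v,z,fish=False):
    o,d=ray(f,u,v,fish); return o+d*(z-o[2])/d[2]
def proj(f,X,fish=False):
    c=np.array(f['R'])@np.asarray(X,float)+f['t']
    if fish:
        h=np.hypot(c[0],c[1]); a=np.arctan2(h,c[2]); return np.array([f['cx'],f['cy']])+foc(f)*a*c[:2]/h
    return np.array([f['cx'],f['cy']])+foc(f)*c[:2]/c[2]
E
python3 - <<'E'
from h import *
s=load('scene0')['color'];d=load('side0')['color']
def cr(im,x,y,w,h,W=400,H=300): return cv2.resize(im[y:y+h,x:x+w],(W,H),interpolation=cv2.INTER_CUBIC)
m=np.vstack([np.hstack([cr(s,340,150,100,75),cr(d,270,125,100,75)]),np.hstack([cr(s,120,190,150,112),cr(d,280,240,140,140*3//4+15,400,300)])])
cv2.imwrite('pics/mos.png',m)
E
```

```text
(no output)
```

View pics/mos.png

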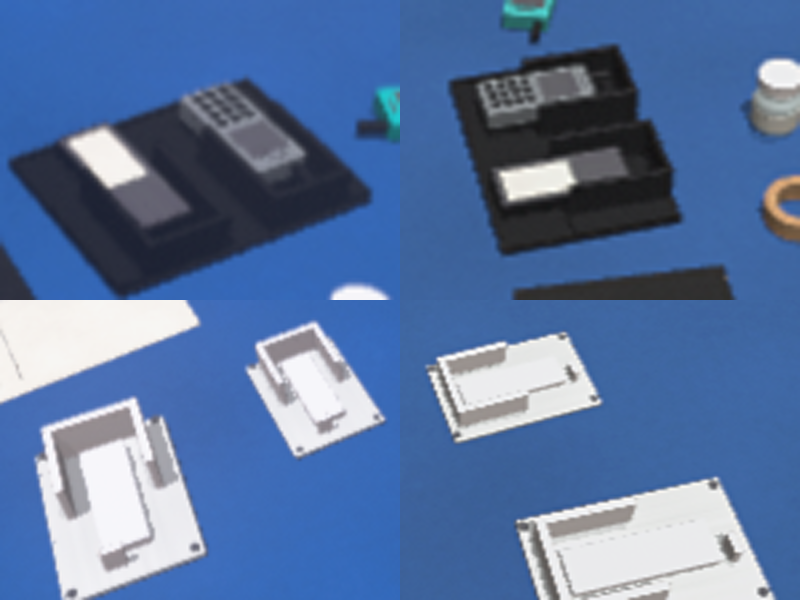

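View pics/wrist0.png

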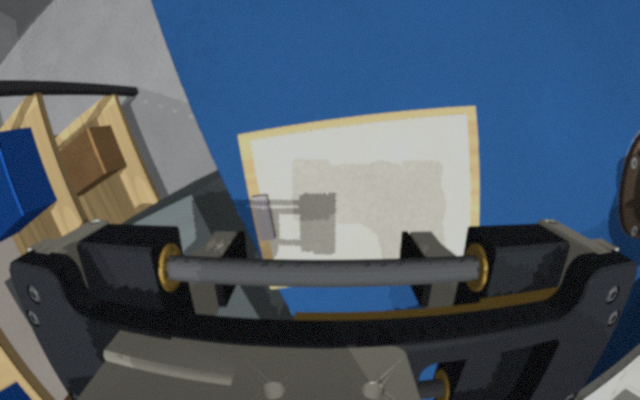

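The mosaic shows the grey handset lying with its keys toward the robot in the farther (+y) cell. Both nests open away from the robot, and the nest at (238,221) looks small. Next I'll compute metric sizes.

Run:
```python
from h import *
np.set_printoptions(precision=4,suppress=True)
s=load('scene0');d=load('side0')
S1=lambda x,y:(340+x/4,150+y/4); D1=lambda x,y:(270+(x-400)/4,125+y/4)
S2=lambda x,y:(120+x*.375,190+(y-300)*.37333); D2=lambda x,y:(280+(x-400)*.35,240+(y-300)*.4)
def p(n,f,L,z):
    P=np.array([onz(f,*l,z)[:2] for l in L]); print(n,P.tolist() if 0 else P.round(4).tolist(),'len',np.linalg.norm(np.roll(P,-1,0)-P,axis=1).round(3))
p('hand S',s,[S1(182,95),S1(245,78),S1(305,155),S1(255,172)],.042)
p('hand D',d,[D1(477,80),D1(480,112),D1(592,98),D1(587,67)],.042)
p('small wall top foot S',s,[S2(257,332),S2(318,322)],.05)
p('big wall top foot S',s,[S2(42,428),S2(136,400)],.05)
p('small plate S',s,[S2(247,367),S2(298,457),S2(384,419)],.008)
p('big plate S',s,[S2(37,456),S2(63,603),S2(206,552)],.008)
p('small plate D',d,[D2(428,368),D2(457,440),D2(601,403),D2(567,332)],.008)
p('small walltop D',d,[D2(437,357),D2(461,412),D2(527,396),D2(507,345)],.05)
p('mat S',s,[(297,203),(332,196),(354,237),(319,245)],.003)
p('mat D',d,[(298,198),(353,192),(358,218),(303,223)],.003)
```

```text
hand S [[0.4753, 0.2912], [0.4753, 0.361], [0.5958, 0.3524], [0.5988, 0.2974]] len [0.07  0.121 0.055 0.124]
hand D [[0.4719, 0.3469], [0.4682, 0.2928], [0.5936, 0.296], [0.5976, 0.3493]] len [0.054 0.125 0.054 0.126]
small wall top foot S [[0.3967, -0.3447], [0.4081, -0.2652]] len [0.08 0.08]
big wall top foot S [[0.4677, -0.6188], [0.4631, -0.5081]] len [0.111 0.111]
small plate S [[0.4119, -0.3686], [0.5918, -0.3408], [0.5713, -0.2255]] len [0.182 0.117 0.214]
big plate S [[0.4688, -0.6373], [0.698, -0.6226], [0.6898, -0.4683]] len [0.23  0.155 0.278]
small plate D [[0.3949, -0.2574], [0.4137, -0.3699], [0.5887, -0.3447], [0.5734, -0.2276]] len [0.114 0.177 0.118 0.181]
small walltop D [[0.4059, -0.2677], [0.4215, -0.3532], [0.499, -0.3429], [0.4903, -0.2627]] len [0.087 0.078 0.081 0.085]
mat S [[0.4616, -0.0676], [0.4752, 0.0674], [0.6931, 0.0532], [0.6812, -0.0695]] len [0.136 0.218 0.123 0.22 ]
mat D [[0.4691, 0.0598], [0.6973, 0.0556], [0.6834, -0.0809], [0.4697, -0.0702]] len [0.228 0.137 0.214 0.13 ]
```

The nest at (238,221) has an 80 mm outer width, so it is the right size; the other one is about 1.4 times larger. I'm moving above the handset's foot for a close look.

servo_tool([
  {"xyz": [2.8,1.6,0.4],"angular": [0,0,0],"claw": 8.7},
  {"xyz": [2.8,1.6,0.4],"angular": [0,0,0],"claw": 8.7},
  {"xyz": [2.8,1.6,0.4],"angular": [0,0,0],"claw": 8.7},
  {"xyz": [2.8,1.6,0.4],"angular": [0,0,0],"claw": 8.7},
  {"xyz": [2.8,1.6,0.4],"angular": [0,0,0],"claw": 8.7},
  {"xyz": [2.8,1.6,0.4],"angular": [0,0,0],"claw": 8.7},
  {"xyz": [2.8,1.6,0.4],"angular": [0,0,0],"claw": 8.7},
  {"xyz": [2.8,1.6,0.4],"angular": [0,0,0],"claw": 8.7},
  {"xyz": [2.8,1.6,0.4],"angular": [0,0,0],"claw": 8.7},
  {"xyz": [2.8,1.6,0.4],"angular": [0,0,0],"claw": 8.7},
  {"xyz": [2.8,1.6,0.4],"angular": [0,0,0],"claw": 8.7},
  {"xyz": [2.8,1.6,0.4],"angular": [0,0,0],"claw": 8.7},
  {"xyz": [0,0,0],"angular": [0,0,-7.9],"claw": 8.7},
  {"xyz": [0,0,0],"angular": [0,0,-7.9],"claw": 8.7},
  {"xyz": [0,0,0],"angular": [0,0,-7.8],"claw": 8.7},
  {"xyz": [0,0,0],"angular": [0,0,0],"claw": 8.7},
  {"xyz": [0,0,0],"angular": [0,0,0],"claw": 8.7},
], force=40)

```text
t: 1.85
eef_pos: [0.4946, 0.3185, 0.2004]
ee_rot: [3.141, 0.0, 0.017]
force: [-0.9, 0.4, -0.3]
width: 0.0867
gripper_force: 0.0
```

```bash
cat >> h.py <<'E'
def snap(n,cam):
    from station import viewer
    f=viewer.grab_frame(cam); pickle.dump(f,open(f'pics/{n}.pkl','wb')); cv2.imwrite(f'pics/{n}.png',f['color']); return f
def plan(x,y,z,yaw):
    from station import monitor
    from scipy.spatial.transform import Rotation as Ro
    s=monitor.get_state(); R=Ro.from_euler('xyz',s['ee_rot']); G=Ro.from_euler('xyz',[np.pi,0,yaw])
    print('t',round(s['t'],2),'pos',s['eef_pos'].round(4),'rpy',s['ee_rot'].round(4),'F',s['force'].round(1),'w',round(s['width'],4),'gf',round(s['gripper_force'],1))
    print('turn deg',np.degrees((R.inv()*G).as_rotvec()).round(2),'shift cm before turn',(R.inv().apply(np.array([x,y,z])-s['eef_pos'])*100).round(2),
      'after turn',(G.inv().apply(np.array([x,y,z])-s['eef_pos'])*100).round(2))
E
python3 - <<'E'
from h import *
snap('w1','wrist'); plan(.499,.3205,.043,.02)
E
```

```text
t 1.9 pos [0.4946 0.3186 0.2005] rpy [3.1414e+00 1.0000e-04 1.7500e-02] F [ 0.4 -0.2 -0.1] w 0.0869 gf 0.0
turn deg [ 0.01  0.01 -0.14] shift cm before turn [ 0.45 -0.19 15.75] after turn [ 0.45 -0.19 15.75]
```

View pics/w1.png

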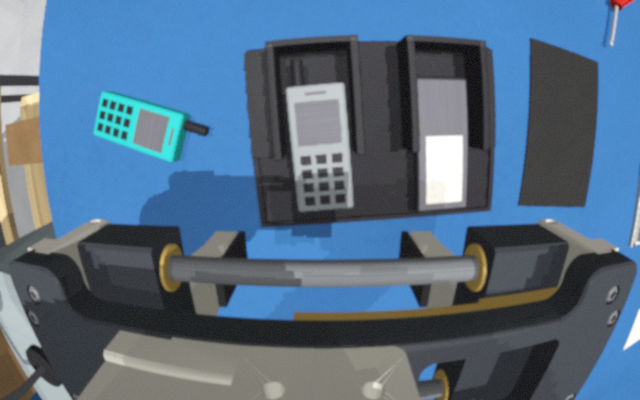

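The wrist view shows the handset's top face with corners near (286,87), (343,83), (353,208) and (297,212). The antenna is at (296,72) and the phone at (441,145).

Run:
```python
from h import *
f=load('w1')
P=np.array([onz(f,u,v,.042,True)[:2] for u,v in[(286,87),(343,83),(353.5,208),(297,212)]]);print(P.round(4),np.linalg.norm(np.roll(P,-1,0)-P,axis=1).round(4))
c=P.mean(0);h=(P[0]+P[1]-P[2]-P[3]);yaw=np.arctan2(h[1],h[0]);print('c',c,'yaw',yaw,np.degrees(yaw))
for u,v in[(273,40),(354,40),(405,40),(488,44)]: print('walltop',onz(f,u,v,.05,True).round(4))
g=c-.034*np.array([np.cos(yaw),np.sin(yaw)]);plan(g[0],g[1],.043,yaw)
```

```text
[[0.5914 0.3532]
 [0.5959 0.2998]
 [0.4742 0.2859]
 [0.469  0.3423]] [0.0535 0.1225 0.0566 0.1229]
c [0.53264298 0.32027769] yaw 0.10152301867156042 5.816840493308266
walltop [0.6361 0.3652 0.05  ]
walltop [0.6367 0.2909 0.05  ]
walltop [0.6406 0.2428 0.05  ]
walltop [0.6502 0.1532 0.05  ]
t 1.9 pos [0.4946 0.3186 0.2005] rpy [3.1414e+00 1.0000e-04 1.7500e-02] F [ 0.4 -0.2 -0.1] w 0.0869 gf 0.0
turn deg [ 0.01  0.01 -4.81] shift cm before turn [ 0.42  0.18 15.75] after turn [ 0.41  0.21 15.75]
```

```bash
cat >> h.py <<'E'
def top(f,z,x0,x1,y0,y1,fish,res=.0005):
    """ortho map: row = x descending, col = y descending"""
    xs=np.arange(x1,x0,-res);ys=np.arange(y1,y0,-res);Y,X=np.meshgrid(ys,xs)
    c=np.stack([X,Y,np.full_like(X,z)],-1)@np.array(f['R']).T+f['t']
    if fish:
        h=np.hypot(c[...,0],c[...,1]);k=np.arctan2(h,c[...,2])/np.maximum(h,1e-9)
    else: k=1/c[...,2]
    m=(np.array([f['cx'],f['cy']])+foc(f)*c[...,:2]*k[...,None]).astype(np.float32)
    return cv2.remap(f['color'],m[...,0],m[...,1],cv2.INTER_CUBIC)
E
python3 - <<'E'
from h import *
ims=[]
for n,fi in(('w1',1),('side0',0),('scene0',0)):
    t=top(load(n),.042,.45,.67,.23,.41,fi); 
    m=(cv2.inRange(t,(60,60,60),(255,255,255))&cv2.inRange(cv2.cvtColor(t,cv2.COLOR_BGR2HSV),(0,0,0),(180,80,255)))
    m=cv2.morphologyEx(m,cv2.MORPH_CLOSE,np.ones((15,15)));m=cv2.morphologyEx(m,cv2.MORPH_OPEN,np.ones((15,15)))
    c=max(cv2.findContours(m,0,1)[0],key=cv2.contourArea);r=cv2.minAreaRect(c)
    print(n,'c',.67-r[0][1]*.0005,.41-r[0][0]*.0005,'size',np.array(r[1])*.5,'ang',r[2])
    cv2.drawContours(t,[np.int32(cv2.boxPoints(r))],0,(0,255,0),1); ims.append(cv2.resize(t,(266,326)))
cv2.imwrite('pics/top1.png',np.hstack(ims))
E
```

```text
w1 c 0.550211929321289 0.3111544723510742 size [181.47840881 152.94192505] ang 85.16341400146484
side0 c 0.5344889221191407 0.3144012069702148 size [130.35801697  82.63822937] ang 84.01940155029297
scene0 c 0.542740089416504 0.3153490142822265 size [138.55892944  77.16513824] ang 84.2894058227539
```

View pics/top1.png

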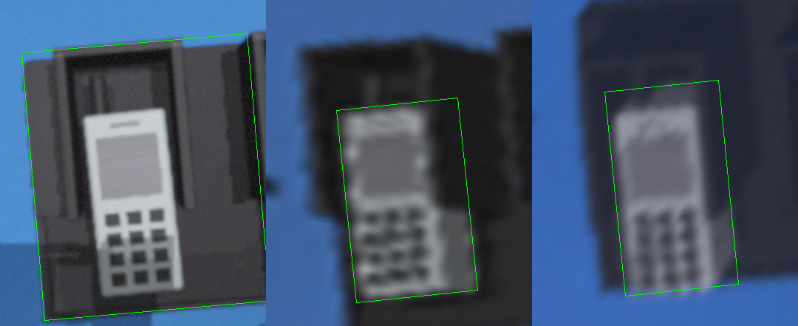

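All three top views agree: the handset's centre is at about (0.533, 0.320) with yaw of about 5.3°. I'll descend and grip.

servo_tool([
  {"xyz": [0,0,0],"angular": [0,0,-4.4],"claw": 8.7},
  {"xyz": [0.4,0.2,2.5],"angular": [0,0,0],"claw": 8.7},
  {"xyz": [0,0,3],"angular": [0,0,0],"claw": 8.7},
  {"xyz": [0,0,3],"angular": [0,0,0],"claw": 8.7},
  {"xyz": [0,0,3],"angular": [0,0,0],"claw": 8.7},
  {"xyz": [0,0,2.5],"angular": [0,0,0],"claw": 8.7},
  {"xyz": [0,0,1.2],"angular": [0,0,0],"claw": 8.7},
  {"xyz": [0,0,0.5],"angular": [0,0,0],"claw": 8.7},
  {"xyz": [0,0,0],"angular": [0,0,0],"claw": 8.7},
  {"xyz": [0,0,0],"angular": [0,0,0],"claw": 5.0},
  {"xyz": [0,0,0],"angular": [0,0,0],"claw": 5.0},
  {"xyz": [0,0,0],"angular": [0,0,0],"claw": 5.0},
  {"xyz": [0,0,0],"angular": [0,0,0],"claw": 5.0},
  {"xyz": [0,0,0],"angular": [0,0,0],"claw": 5.0},
], force=40)

```text
t: 3.3
eef_pos: [0.499, 0.3172, 0.0441]
ee_rot: [-3.141, -0.001, 0.098]
force: [-0.9, -0.4, 3.6]
width: 0.0558
gripper_force: 39.9
```

servo_tool([
  {"xyz": [0,0,-0.5],"angular": [0,0,0],"claw": 5.0},
  {"xyz": [0,0,-1],"angular": [0,0,0],"claw": 5.0},
  {"xyz": [0,0,-1.5],"angular": [0,0,0],"claw": 5.0},
  {"xyz": [0,0,-1.5],"angular": [0,0,0],"claw": 5.0},
  {"xyz": [0,0,-1.5],"angular": [0,0,0],"claw": 5.0},
  {"xyz": [0,0,-1.5],"angular": [0,0,0],"claw": 5.0},
  {"xyz": [0,0,-1],"angular": [0,0,0],"claw": 5.0},
  {"xyz": [0,0,0],"angular": [0,0,0],"claw": 5.0},
])

```text
t: 4.1
eef_pos: [0.4995, 0.3176, 0.1305]
ee_rot: [-3.14, -0.002, 0.098]
force: [-0.8, 0.2, -0.4]
width: 0.0557
gripper_force: 39.9
```

Run:
```python
from h import *
snap('w2','wrist'); d=snap('d2','side')['color']
plan(.5433,-.006,.128,0.0)
w=load('w2')['color']
cv2.imwrite('pics/m2.png',np.hstack([cv2.resize(w[0:260,150:450],(400,347)),cv2.resize(d[100:230,230:380],(400,347),interpolation=cv2.INTER_CUBIC)]))
```

```text
t 4.2 pos [0.4986 0.3169 0.1285] rpy [-3.1414e+00  1.0000e-04  9.7600e-02] F [ 0.2 -0.6 -1.4] w 0.0557 gf 39.9
turn deg [-0.01  0.01  5.59] shift cm before turn [ 1.3  32.57  0.04] after turn [ 4.47 32.29  0.05]
```

View pics/m2.png

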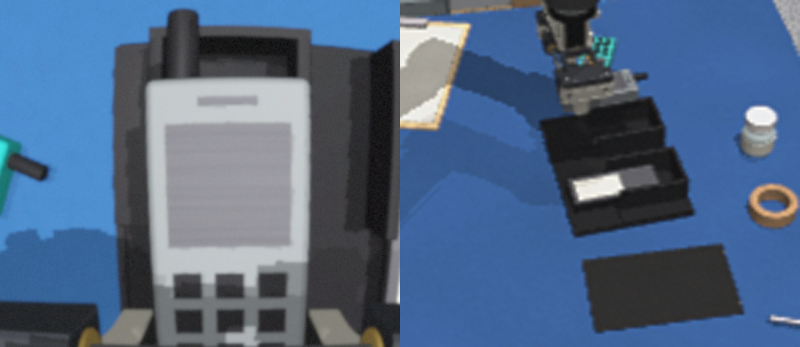

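The handset is held level, clear of the tray, and the phone is undisturbed. Next I carry it over the mat.

servo_tool([
  {"xyz": [0,0,0],"angular": [0,0,5.6],"claw": 5.0},
  {"xyz": [0.2,1.3,0],"angular": [0,0,0],"claw": 5.0},
  {"xyz": [0.3,3,0],"angular": [0,0,0],"claw": 5.0},
  {"xyz": [0.3,3,0],"angular": [0,0,0],"claw": 5.0},
  {"xyz": [0.3,3,0],"angular": [0,0,0],"claw": 5.0},
  {"xyz": [0.3,3,0],"angular": [0,0,0],"claw": 5.0},
  {"xyz": [0.3,3,0],"angular": [0,0,0],"claw": 5.0},
  {"xyz": [0.3,3,0],"angular": [0,0,0],"claw": 5.0},
  {"xyz": [0.3,3,0],"angular": [0,0,0],"claw": 5.0},
  {"xyz": [0.3,3,0],"angular": [0,0,0],"claw": 5.0},
  {"xyz": [0.3,3,0],"angular": [0,0,0],"claw": 5.0},
  {"xyz": [0.2,2.5,0],"angular": [0,0,0],"claw": 5.0},
  {"xyz": [0.1,1.5,0],"angular": [0,0,0],"claw": 5.0},
  {"xyz": [0,0,2],"angular": [0,0,0],"claw": 5.0},
  {"xyz": [0,0,2],"angular": [0,0,0],"claw": 5.0},
  {"xyz": [0,0,2],"angular": [0,0,0],"claw": 5.0},
  {"xyz": [0,0,1.5],"angular": [0,0,0],"claw": 5.0},
  {"xyz": [0,0,1],"angular": [0,0,0],"claw": 5.0},
  {"xyz": [0,0,0],"angular": [0,0,0],"claw": 5.0},
  {"xyz": [0,0,0],"angular": [0,0,0],"claw": 5.0},
])

```text
t: 6.2
eef_pos: [0.531, -0.0061, 0.0437]
ee_rot: [3.141, 0.0, 0.001]
force: [0.1, -0.6, -1.1]
width: 0.0555
gripper_force: 39.9
```

servo_tool([
  {"xyz": [0,0,0.5],"angular": [0,0,0],"claw": 5.0},
  {"xyz": [0,0,0.4],"angular": [0,0,0],"claw": 5.0},
  {"xyz": [0,0,0.2],"angular": [0,0,0],"claw": 5.0},
  {"xyz": [0,0,0.2],"angular": [0,0,0],"claw": 5.0},
  {"xyz": [0,0,0],"angular": [0,0,0],"claw": 5.0},
])

```text
t: 6.7
eef_pos: [0.5308, -0.0061, 0.0304]
ee_rot: [3.141, 0.0, 0.0]
force: [-0.5, -0.3, -1.3]
width: 0.0556
gripper_force: 39.9
```

servo_tool([
  {"xyz": [0,0,0.1],"angular": [0,0,0],"claw": 5.0},
  {"xyz": [0,0,0.1],"angular": [0,0,0],"claw": 5.0},
  {"xyz": [0,0,0],"angular": [0,0,0],"claw": 5.0},
])

```text
t: 7.0
eef_pos: [0.531, -0.006, 0.029]
ee_rot: [-3.142, -0.0, 0.0]
force: [-1.3, 0.5, 3.7]
width: 0.0556
gripper_force: 39.9
```

Contact is made. I'll release, rise, and shift back to look.

servo_tool([
  {"xyz": [0,0,0],"angular": [0,0,0],"claw": 8.7},
  {"xyz": [0,0,0],"angular": [0,0,0],"claw": 8.7},
  {"xyz": [0,0,0],"angular": [0,0,0],"claw": 8.7},
  {"xyz": [0,0,0],"angular": [0,0,0],"claw": 8.7},
  {"xyz": [0,0,-1],"angular": [0,0,0],"claw": 8.7},
  {"xyz": [0,0,-2],"angular": [0,0,0],"claw": 8.7},
  {"xyz": [0,0,-3],"angular": [0,0,0],"claw": 8.7},
  {"xyz": [0,0,-3],"angular": [0,0,0],"claw": 8.7},
  {"xyz": [0,0,-3],"angular": [0,0,0],"claw": 8.7},
  {"xyz": [0,0,-3],"angular": [0,0,0],"claw": 8.7},
  {"xyz": [0,0,-2],"angular": [0,0,0],"claw": 8.7},
  {"xyz": [0,0,0],"angular": [0,0,0],"claw": 8.7},
])

```text
t: 8.2
eef_pos: [0.5325, -0.0058, 0.2027]
ee_rot: [-3.14, -0.006, 0.001]
force: [-0.5, -0.0, 0.3]
width: 0.087
gripper_force: 0.0
```

Run:
```python
from h import *
f=snap('w3','wrist'); plan(.42,-.31,.2,.15)
t=top(f,.027,.46,.70,-.09,.09,True)
cv2.imwrite('pics/top3.png',t)
```

```text
t 8.25 pos [ 0.5316 -0.0058  0.2008] rpy [-3.1403e+00 -3.7000e-03  3.0000e-04] F [ 0.3 -0.4 -0.6] w 0.087 gf 0.0
turn deg [-0.06 -0.22 -8.58] shift cm before turn [-11.17  30.42  -0.  ] after turn [-15.58  28.41   0.08]
```

View pics/top3.png

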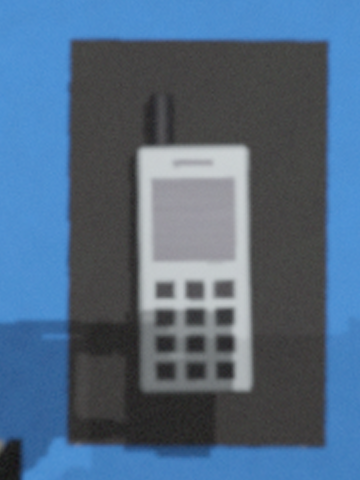

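The handset lies flat on the mat, centred at about (0.5655, -0.007) with yaw of about 0.5°. Now a quick look at the nest.

servo_tool([
  {"xyz": [-0.5,1.4,0],"angular": [0,0,0],"claw": 8.7},
  {"xyz": [-1,3,0],"angular": [0,0,0],"claw": 8.7},
  {"xyz": [-1,3,0],"angular": [0,0,0],"claw": 8.7},
  {"xyz": [-1,3,0],"angular": [0,0,0],"claw": 8.7},
  {"xyz": [-1,3,0],"angular": [0,0,0],"claw": 8.7},
  {"xyz": [-1,3,0],"angular": [0,0,0],"claw": 8.7},
  {"xyz": [-1,3,0],"angular": [0,0,0],"claw": 8.7},
  {"xyz": [-1,3,0],"angular": [0,0,0],"claw": 8.7},
  {"xyz": [-1,3,0],"angular": [0,0,0],"claw": 8.7},
  {"xyz": [-1,3,0],"angular": [0,0,0],"claw": 8.7},
  {"xyz": [-0.7,2,0],"angular": [0,0,0],"claw": 8.7},
  {"xyz": [0,0,0],"angular": [0,0,-8.5],"claw": 8.7},
  {"xyz": [0,0,0],"angular": [0,0,0],"claw": 8.7},
  {"xyz": [0,0,0],"angular": [0,0,0],"claw": 8.7},
])

```text
t: 9.65
eef_pos: [0.4282, -0.3101, 0.1979]
ee_rot: [-3.141, 0.001, 0.144]
force: [0.7, -0.1, 0.0]
width: 0.0869
gripper_force: 0.0
```

Run:
```python
from h import *
f=snap('w4','wrist'); plan(.5995,-.0065,.2,.009)
a=top(f,.018,.38,.62,-.40,-.20,True);b=top(f,.05,.38,.62,-.40,-.20,True)
cv2.imwrite('pics/top4.png',np.hstack([a,b]))
```

```text
t 9.7 pos [ 0.4285 -0.3099  0.1981] rpy [-3.1411e+00  9.0000e-04  1.4490e-01] F [0.4 0.4 0. ] w 0.0871 gf 0.0
turn deg [-0.03  0.05  7.79] shift cm before turn [ 21.31 -27.55  -0.2 ] after turn [ 17.38 -30.18  -0.19]
```

View pics/top4.png

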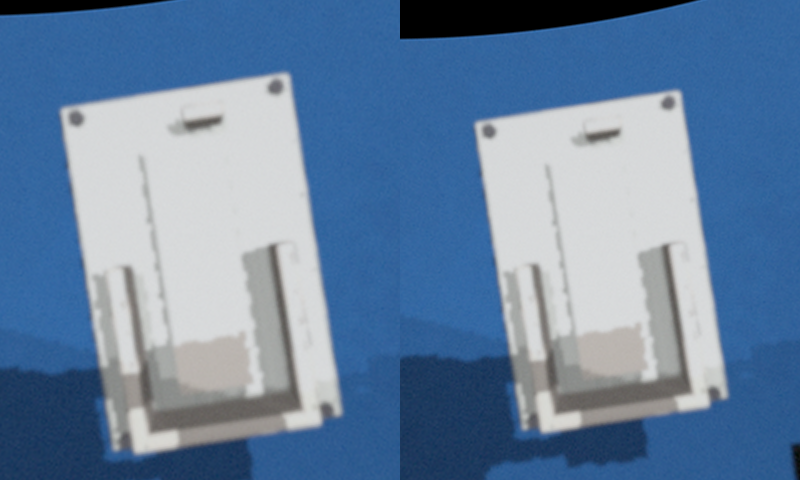

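The nest shows clearly. Its inner foot corners are at (553,412) and (690,393) in the 50 mm view. That puts its origin at about (0.487, -0.301) with yaw of about 8.6°. Back to the handset's head end.

servo_tool([
  {"xyz": [0,0,0],"angular": [0,0,7.8],"claw": 8.7},
  {"xyz": [0.8,-1.3,0],"angular": [0,0,0],"claw": 8.7},
  {"xyz": [1.6,-2.8,0],"angular": [0,0,0],"claw": 8.7},
  {"xyz": [1.6,-2.8,0],"angular": [0,0,0],"claw": 8.7},
  {"xyz": [1.6,-2.8,0],"angular": [0,0,0],"claw": 8.7},
  {"xyz": [1.6,-2.8,0],"angular": [0,0,0],"claw": 8.7},
  {"xyz": [1.6,-2.8,0],"angular": [0,0,0],"claw": 8.7},
  {"xyz": [1.6,-2.8,0],"angular": [0,0,0],"claw": 8.7},
  {"xyz": [1.6,-2.8,0],"angular": [0,0,0],"claw": 8.7},
  {"xyz": [1.6,-2.8,0],"angular": [0,0,0],"claw": 8.7},
  {"xyz": [1.6,-2.8,0],"angular": [0,0,0],"claw": 8.7},
  {"xyz": [1.4,-2.3,0],"angular": [0,0,0],"claw": 8.7},
  {"xyz": [0.8,-1.4,0],"angular": [0,0,0],"claw": 8.7},
  {"xyz": [0,0,2],"angular": [0,0,0],"claw": 8.7},
  {"xyz": [0,0,3],"angular": [0,0,0],"claw": 8.7},
  {"xyz": [0,0,3],"angular": [0,0,0],"claw": 8.7},
  {"xyz": [0,0,3],"angular": [0,0,0],"claw": 8.7},
  {"xyz": [0,0,2],"angular": [0,0,0],"claw": 8.7},
  {"xyz": [0,0,0],"angular": [0,0,0],"claw": 8.7},
  {"xyz": [0,0,0],"angular": [0,0,0],"claw": 8.7},
])

```text
t: 11.7
eef_pos: [0.5993, -0.0057, 0.0689]
ee_rot: [3.141, 0.0, 0.013]
force: [-0.0, 0.2, -0.0]
width: 0.0867
gripper_force: 0.0
```

```bash
python3 -c "
from h import *
plan(.5997,-.0067,.0285,.009)"
```

```text
t 11.7 pos [ 0.5993 -0.0057  0.0689] rpy [3.1411e+00 4.0000e-04 1.3100e-02] F [-0.   0.2 -0. ] w 0.0867 gf 0.0
turn deg [0.03 0.02 0.24] shift cm before turn [0.04 0.1  4.04] after turn [0.04 0.1  4.04]
```

Now I descend, grip, and lift straight up.

servo_tool([
  {"xyz": [0,0.1,1.5],"angular": [0,0,0.2],"claw": 8.7},
  {"xyz": [0,0,1.5],"angular": [0,0,0],"claw": 8.7},
  {"xyz": [0,0,0.7],"angular": [0,0,0],"claw": 8.7},
  {"xyz": [0,0,0.3],"angular": [0,0,0],"claw": 8.7},
  {"xyz": [0,0,0],"angular": [0,0,0],"claw": 8.7},
  {"xyz": [0,0,0],"angular": [0,0,0],"claw": 5.0},
  {"xyz": [0,0,0],"angular": [0,0,0],"claw": 5.0},
  {"xyz": [0,0,0],"angular": [0,0,0],"claw": 5.0},
  {"xyz": [0,0,0],"angular": [0,0,0],"claw": 5.0},
  {"xyz": [0,0,0],"angular": [0,0,0],"claw": 5.0},
], force=40)

```text
t: 12.7
eef_pos: [0.5994, -0.0068, 0.0288]
ee_rot: [-3.141, -0.0, 0.009]
force: [0.2, 0.0, 1.6]
width: 0.0558
gripper_force: 40.0
```

servo_tool([
  {"xyz": [0,0,-0.5],"angular": [0,0,0],"claw": 5.0},
  {"xyz": [0,0,-1.5],"angular": [0,0,0],"claw": 5.0},
  {"xyz": [0,0,-2],"angular": [0,0,0],"claw": 5.0},
  {"xyz": [0,0,-2],"angular": [0,0,0],"claw": 5.0},
  {"xyz": [0,0,-2],"angular": [0,0,0],"claw": 5.0},
  {"xyz": [0,0,-1.5],"angular": [0,0,0],"claw": 5.0},
  {"xyz": [0,0,-0.5],"angular": [0,0,0],"claw": 5.0},
  {"xyz": [0,0,0],"angular": [0,0,0],"claw": 5.0},
  {"xyz": [0,0,0],"angular": [0,0,0],"claw": 5.0},
])

```text
t: 13.6
eef_pos: [0.5986, -0.007, 0.1278]
ee_rot: [3.142, 0.001, 0.009]
force: [0.2, 0.6, -1.9]
width: 0.0557
gripper_force: 40.0
```

```bash
python3 -c "
from h import *
plan(.5206,-.2959,.13,.15)"
```

```text
t 13.6 pos [ 0.5986 -0.007   0.1278] rpy [3.1416e+00 1.2000e-03 8.6000e-03] F [ 0.2  0.6 -1.9] w 0.0557 gf 40.0
turn deg [-0.    0.07 -8.1 ] shift cm before turn [-8.05 28.82 -0.21] after turn [-12.03  27.4   -0.22]
```

servo_tool([
  {"xyz": [-0.3,1.2,0],"angular": [0,0,0],"claw": 5.0},
  {"xyz": [-0.8,2.8,0],"angular": [0,0,0],"claw": 5.0},
  {"xyz": [-0.8,2.8,0],"angular": [0,0,0],"claw": 5.0},
  {"xyz": [-0.8,2.8,0],"angular": [0,0,0],"claw": 5.0},
  {"xyz": [-0.8,2.8,0],"angular": [0,0,0],"claw": 5.0},
  {"xyz": [-0.8,2.8,0],"angular": [0,0,0],"claw": 5.0},
  {"xyz": [-0.8,2.8,0],"angular": [0,0,0],"claw": 5.0},
  {"xyz": [-0.8,2.8,0],"angular": [0,0,0],"claw": 5.0},
  {"xyz": [-0.8,2.8,0],"angular": [0,0,0],"claw": 5.0},
  {"xyz": [-0.8,2.8,0],"angular": [0,0,0],"claw": 5.0},
  {"xyz": [-0.6,2.4,0],"angular": [0,0,0],"claw": 5.0},
  {"xyz": [0,0,0],"angular": [0,0,-4],"claw": 5.0},
  {"xyz": [0,0,0],"angular": [0,0,-4.1],"claw": 5.0},
  {"xyz": [0,0,0],"angular": [0,0,0],"claw": 5.0},
  {"xyz": [0,0,0],"angular": [0,0,0],"claw": 5.0},
])

```text
t: 15.1
eef_pos: [0.5202, -0.2958, 0.1279]
ee_rot: [-3.141, 0.001, 0.148]
force: [0.5, -0.1, -1.1]
width: 0.0555
gripper_force: 40.0
```

Run:
```python
from h import *
f=snap('w5','wrist'); d=snap('d5','side');s=snap('s5','scene')
plan(.5206,-.2959,.0438,.15)
c=lambda im,x,y,w,h:cv2.resize(im[y:y+h,x:x+w],(400,300),interpolation=cv2.INTER_CUBIC)
cv2.imwrite('pics/m5.png',np.vstack([np.hstack([c(d['color'],270,215,100,75),c(s['color'],190,170,100,75)]),np.hstack([c(f['color'],160,0,320,240),c(f['color'],240,60,160,120)])]))
```

```text
t 15.25 pos [ 0.5206 -0.2955  0.1283] rpy [-3.1414e+00  4.0000e-04  1.4920e-01] F [-0.3  0.1 -0.9] w 0.0554 gf 40.0
turn deg [-0.01  0.02 -0.04] shift cm before turn [-0.    0.04  8.45] after turn [-0.01  0.04  8.45]
```

View pics/m5.png

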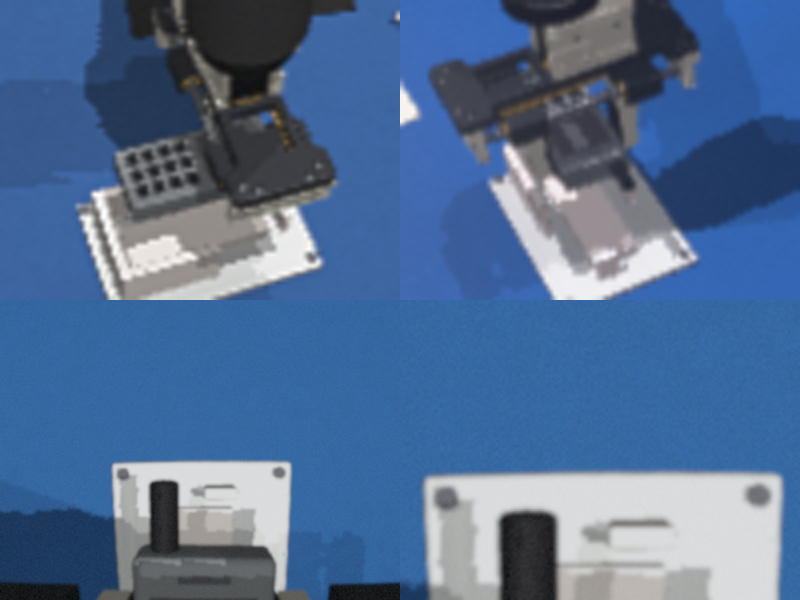

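The handset is held level over the nest. The antenna at the left is clear of the stop at about (215,492), and the plate is centred under the tool. Lowering.

servo_tool([
  {"xyz": [0,0,1.5],"angular": [0,0,0],"claw": 5.0},
  {"xyz": [0,0,1.5],"angular": [0,0,0],"claw": 5.0},
  {"xyz": [0,0,1],"angular": [0,0,0],"claw": 5.0},
  {"xyz": [0,0,1],"angular": [0,0,0],"claw": 5.0},
  {"xyz": [0,0,0.8],"angular": [0,0,0],"claw": 5.0},
  {"xyz": [0,0,0.8],"angular": [0,0,0],"claw": 5.0},
  {"xyz": [0,0,0.6],"angular": [0,0,0],"claw": 5.0},
  {"xyz": [0,0,0],"angular": [0,0,0],"claw": 5.0},
])

```text
t: 16.05
eef_pos: [0.5203, -0.2955, 0.0557]
ee_rot: [-3.141, 0.001, 0.15]
force: [0.1, 0.1, -0.3]
width: 0.0556
gripper_force: 40.0
```

servo_tool([
  {"xyz": [0,0,0.4],"angular": [0,0,0],"claw": 5.0},
  {"xyz": [0,0,0.3],"angular": [0,0,0],"claw": 5.0},
  {"xyz": [0,0,0.2],"angular": [0,0,0],"claw": 5.0},
  {"xyz": [0,0,0.2],"angular": [0,0,0],"claw": 5.0},
  {"xyz": [0,0,0],"angular": [0,0,0],"claw": 5.0},
])

```text
t: 16.55
eef_pos: [0.5206, -0.2956, 0.0453]
ee_rot: [-3.141, 0.0, 0.15]
force: [-0.5, -0.8, -1.0]
width: 0.0561
gripper_force: 40.0
```

servo_tool([
  {"xyz": [0,0,0.1],"angular": [0,0,0],"claw": 5.0},
  {"xyz": [0,0,0.1],"angular": [0,0,0],"claw": 5.0},
  {"xyz": [0,0,0],"angular": [0,0,0],"claw": 5.0},
])

```text
t: 16.85
eef_pos: [0.5209, -0.2957, 0.0438]
ee_rot: [3.141, -0.0, 0.15]
force: [-0.9, 0.3, 1.6]
width: 0.0555
gripper_force: 40.0
```

servo_tool([
  {"xyz": [0,0,0.1],"angular": [0,0,0],"claw": 5.0},
  {"xyz": [0,0,0],"angular": [0,0,0],"claw": 5.0},
  {"xyz": [0,0,0],"angular": [0,0,0],"claw": 5.0},
])

```text
t: 17.15
eef_pos: [0.5209, -0.2957, 0.0438]
ee_rot: [3.141, -0.001, 0.151]
force: [-2.9, 2.5, 9.7]
width: 0.0557
gripper_force: 40.0
```

It is firmly seated, with height and force both matching. I'll release, retreat, and look.

servo_tool([
  {"xyz": [0,0,0],"angular": [0,0,0],"claw": 8.7},
  {"xyz": [0,0,0],"angular": [0,0,0],"claw": 8.7},
  {"xyz": [0,0,0],"angular": [0,0,0],"claw": 8.7},
  {"xyz": [0,0,0],"angular": [0,0,0],"claw": 8.7},
  {"xyz": [0,0,-1],"angular": [0,0,0],"claw": 8.7},
  {"xyz": [0,0,-2],"angular": [0,0,0],"claw": 8.7},
  {"xyz": [0,0,-3],"angular": [0,0,0],"claw": 8.7},
  {"xyz": [0,0,-3],"angular": [0,0,0],"claw": 8.7},
  {"xyz": [0,0,-3],"angular": [0,0,0],"claw": 8.7},
  {"xyz": [0,0,-3],"angular": [0,0,0],"claw": 8.7},
  {"xyz": [-3,0,-2],"angular": [0,0,0],"claw": 8.7},
  {"xyz": [-3,0,0],"angular": [0,0,0],"claw": 8.7},
  {"xyz": [-3,0,0],"angular": [0,0,0],"claw": 8.7},
  {"xyz": [0,0,0],"angular": [0,0,0],"claw": 8.7},
  {"xyz": [0,0,0],"angular": [0,0,0],"claw": 8.7},
])

```text
t: 18.65
eef_pos: [0.4315, -0.3094, 0.2137]
ee_rot: [3.141, -0.001, 0.15]
force: [0.3, 0.1, 0.3]
width: 0.0871
gripper_force: 0.0
```

Run:
```python
from h import *
f=snap('w6','wrist'); d=snap('d6','side'); plan(.5,-.3,.2,.15)
a=top(f,.042,.39,.61,-.39,-.21,True)
cv2.imwrite('pics/m6.png',np.hstack([a,cv2.resize(d['color'][230:300,275:365],(440,440*70//90//1),interpolation=cv2.INTER_CUBIC)[:440]] if 0 else [a,cv2.resize(d['color'][228:303,278:353],(440,440),interpolation=cv2.INTER_CUBIC)]))
```

```text
t 18.75 pos [ 0.4324 -0.3092  0.2131] rpy [ 3.1411e+00 -8.0000e-04  1.5040e-01] F [ 1.1 -0.3  0. ] w 0.0869 gf 0.0
turn deg [ 0.03 -0.04  0.02] shift cm before turn [6.82 0.1  1.31] after turn [6.82 0.1  1.31]
```

View pics/m6.png

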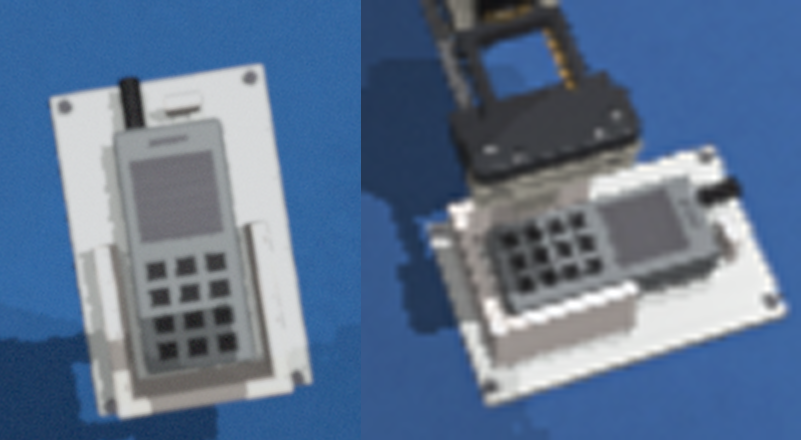

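The handset lies flat and parallel between the walls (corners near (115,132) to (245,365)). There is a gap at both ends and the antenna sticks out of the open end. Handing in.

```bash
python3 -c "
from station import order
print(order.job_done())"
```

```text
the job is handed in; nothing more can be done
None
```

The handset was laid flat on the mat and let go, then regripped by its antenna end and lowered into the test nest, where it lies flat with the antenna out of the open end; the phone was left in the tray, and the job was handed in at about 19 s.

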